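# Load the bench leak tester, close it up and wedge its taper cocks

### The arm

A 7-joint arm with a two-finger parallel gripper is mounted at the origin on the work surface. World frame = base frame: x ahead of the robot, y to its left, z up, the work surface at z = 0. Lengths are in m, angles in rad, forces in N, time in s.
With the tool pointing down it reaches from about 0.425 to 0.95 m from the base axis. Payload 4.7 kg.
Tool frame: the origin (TCP) lies midway between the tips of the shut fingers; the grasp point (between the pads) lies 19 mm behind it; z points along the fingers, y is the line along which they close (so a half turn about z gives the same grasp; the last joint's range is limited). The gripper opens to 85 mm and grips with 20 to 120 N. Pads are 22 mm wide; open, the fingers measure 114 mm over their backs; the gripper's body (76 mm by 85 mm) begins 54 mm behind the grasp point. The pads swing forward as they close: fully open they stand 13 mm farther back than shut.
Start: joints at [-1.261, 0.469, -0.049, 1.532, 0.024, 1.141, -0.082], TCP at [0.224, 0.637, 0.231] pointing down, gripper open.
Joint ranges: [-2.59, 2.59], [-0.33, 1.99], [-1.39, 1.29], [0.1, 2.45], [-1.04, 4.18], [0.21, 1.99], [-2.66, 2.66]. Speed limits (rad/s): [2.57, 2.57, 3.14, 3.14, 3.14, 3.14, 3.14].

### API

Orientations are given as a unit quaternion [w, x, y, z].
In Python, from workcell import manip, hand, get_image, camera_params, spotter gives the robot as it stands. The module is installed in compiled form; this text tells all that it offers. Calls block until the motion is done:
- manip.move_pose(position, orientation): joint-space move of the TCP to a pose.
- manip.servo_line(position, orientation=None, speed=0.15, threshold=None): straight line of the TCP; orientation=None keeps the orientation; speed is the mean speed in m/s. With threshold (N) it stops when the force on the tool has changed by that much, and returns True; else False.
- manip.goto_joints(angles): joint-space move.
- hand.open_gripper() and hand.close(squeeze=None): open the fingers fully, or close them until they stop; squeeze is the grip in N (None keeps the last).
- manip.dwell(seconds).
- manip.ik(position, orientation): joint angles nearest the present ones, or None.
- manip.get_obs(): the state.
- get_image(name): name is "scene" or "top"; returns the picture (384x512x3 uint8, blue, green, red); there is no depth.
- camera_params(name): a dict with "camera_matrix" (3x3 intrinsics, pixels), "rvec" (rotation vector, rad) and "tvec" (3), from world to camera coordinates, as OpenCV has them. Camera axes: x right, y down, z forward; pixel columns grow to the right and rows downward; lengths in m; the calibration is good to about 2 mm. A picture is of the moment at which its call begins. camera_params takes no time and is no camera call.
A pose or a line that the arm cannot do raises manip.PlanningError and nothing moves.
- manip.job_done(): hands the job in; it is judged then, once.
Trained networks look in the newest picture that a camera, given by its name, has taken for a name from the list of things; names that differ only in an ending like _2 or _b are one class to them, and where a whole thing is asked for, a point or a joint stands for the part that bears it (a point fixed in the world has none). Each returns a list of dicts, best first, with "score" (0 to 1); they miss things now and then, are a little off and sometimes report something else, mostly with a low value. They report only what shows in the picture. A call takes as long as a camera call. They do not tell look-alikes from the thing itself.
- spotter.regions_of(camera, label): "region" (384x512 bool, what is visible of it) and "box" ([left, top, width, height] in pixels, round what is visible of it).
The state is a dict: "time": time; "qpos": joint angles; "dq": joint speeds; "joint_efforts": joint torques, N m; "position": TCP position; "tcp_rot": TCP orientation; "force": force on the tool from outside, world axes, zero at the start; "torque": the same for the moment, N m; "width": finger opening in m; "finger_force": force on a finger pad.
Only numpy, scipy, OpenCV 4.12 (cv2) and the standard library are available. Lean on these libraries where they do the work, as an engineer would, in place of code of your own. Each camera call takes 0.05 s, during which the arm holds its last target. There are 200 camera calls.

### The job

Stand every flanged union from the bench upright in the tester's tray, one to a bay, then swing the clear hood fully shut without slamming it and swing the clamp down onto it. After that shut both brass taper cocks: turn each wing into line with the steel block while pressing it down into its taper, so that it is seated and stays down when you let go. The bolt and the spacer ring are not part of the job: leave them on the bench.

Things in the scene. Friction and masses are not known exactly. Their poses are not given: they have to be found in the camera images.
- tester: leak tester, fixed: blue base plate 290 x 250 mm, 8 mm thick. Origin: centre of its underside on the bench; x away from the robot, y left, z up. It carries the tray (far half), the steel block with two cocks (near half), the hood hinged on the +y side and the clamp on the -y side
- tray (a point): middle of the aluminium tray's floor, 12 mm above the bench, tester frame x = +50, y = 0 mm; axes as the tester's. Four square bays of 69 mm, centres 36.5 mm from this point along x and along y (either way), between 4 mm walls; all walls and the rim stand 18 mm above the floor
- block (a point): middle of the top face of the steel manifold block, 55 mm above the bench, tester frame x = -85, y = 0 mm. Block 50 mm along x, 190 mm along the tester's y; one cock at y = +60 mm (left), one at y = -60 mm (right)
- union1: a plain aluminium flanged union, all alike: round flange 46 mm across and 10 mm thick, on it a round neck 22 mm across that rises to 46 mm above the underside (mass about 0.14 kg). Origin: centre of the underside, z up the neck. Starts standing on the bench to the right of the tester; may be absent
- union2: a plain aluminium flanged union, all alike: round flange 46 mm across and 10 mm thick, on it a round neck 22 mm across that rises to 46 mm above the underside (mass about 0.14 kg). Origin: centre of the underside, z up the neck. Starts standing on the bench to the right of the tester; may be absent
- union3: a plain aluminium flanged union, all alike: round flange 46 mm across and 10 mm thick, on it a round neck 22 mm across that rises to 46 mm above the underside (mass about 0.14 kg). Origin: centre of the underside, z up the neck. Starts standing on the bench to the right of the tester; may be absent
- union4: a plain aluminium flanged union, all alike: round flange 46 mm across and 10 mm thick, on it a round neck 22 mm across that rises to 46 mm above the underside (mass about 0.14 kg). Origin: centre of the underside, z up the neck. Starts standing on the bench to the right of the tester; may be absent
- hood (a joint): angle of the clear hood, rad: 0 = shut on the tray; grows as its free edge (-y side) swings up and over to +y; starts 1.75 to 1.95, a little past upright. Stiff hinge (0.28 N m): stays where left. Push it over from behind, then press on its top. Shut, its top is 69 mm above the bench
- hood_hinge (a point): middle of the hood's hinge line (fixed; runs along the tester's x): tester frame x = 50, y = 90, z = 32 mm
- hood_edge (a point): middle of the free edge of the hood's top face (moves with it). Hood: clear box open below, 148 mm along x, 165 mm from hinge to free edge, 37 mm tall; a black knob 24 mm across and 20 mm tall on its top, 75 mm from the hinge line
- clamp (a joint): angle of the swing clamp, rad: 0 = level, lying on the hood; grows as the arm swings up and out to -y; starts at 1.8 to 2.1, leaning outwards; stiff (0.12 N m), stays where left. Steel bar 20 mm wide, 9 mm thick, reaching 76 mm from its pivot
- clamp_pivot (a point): pivot of the clamp (fixed): tester frame x = 50, y = -108, z = 78 mm; its axis runs along the tester's x
- clamp_tip (a point): end of the clamp arm, upper face, 75 mm from the pivot (moves with the clamp)
- cock_left_press (a joint): m, grows downwards: 0 = lifted by a light spring (2 to 3 N), stop at 0.009. 2 mm free play, then its taper meets the bore (half angle 8 deg, friction 0.45). Pushed straight down it jams at 3 to 5 mm even under 20 N; turned while pushed it sinks deeper (10 N and 1 rad take it past 6 mm) and stays down by friction. Seated: over 0.0055 after release
- cock_left_turn (a joint): turn reading of the left taper cock, rad, counterclockwise from above: 0 = shut, wing in line with the length of the steel block (tester's y axis); starts at +0.9 to +1.35, stops at +-1.7. Light to turn while lifted; while wedging the torque grows to about 0.2 to 0.35 N m
- cock_left_wing (a point): centre of the left cock's brass wing (tester frame x = -85, y = +60 mm; 95 mm above the bench while lifted, less the press reading). Wing: flat bar 36 mm long, 12 mm thick, 24 mm tall; x across its thickness, y along its length, z up. Captive: turns and slides on a vertical axis through this point
- cock_right_press (a joint): m, grows downwards: 0 = lifted by a light spring (2 to 3 N), stop at 0.009. 2 mm free play, then its taper meets the bore (half angle 8 deg, friction 0.45). Pushed straight down it jams at 3 to 5 mm even under 20 N; turned while pushed it sinks deeper (10 N and 1 rad take it past 6 mm) and stays down by friction. Seated: over 0.0055 after release
- cock_right_turn (a joint): turn reading of the right taper cock, rad, counterclockwise from above: 0 = shut, wing in line with the length of the steel block (tester's y axis); starts at -0.9 to -1.35, stops at +-1.7. Light to turn while lifted; while wedging the torque grows to about 0.2 to 0.35 N m
- cock_right_wing (a point): centre of the right cock's brass wing (tester frame x = -85, y = -60 mm; 95 mm above the bench while lifted, less the press reading). Wing: flat bar 36 mm long, 12 mm thick, 24 mm tall; x across its thickness, y along its length, z up. Captive: turns and slides on a vertical axis through this point
- bolt: bystander: a steel bolt standing on its head, 26 mm across, 56 mm tall; origin under its centre. Loose on the bench among the unions
- spacer: bystander: a steel ring 52 mm across, 30 mm hole, 16 mm tall; origin under its centre. Loose on the bench among the unions
Things that resemble listed ones, but are neither listed nor needed, are in the scene too. What is shaped like the union3 but green or orange is not meant.

How it is judged:
By the outcome, as a careful person would: the job done as asked, in the order asked, and still so for the second after the job is handed in, with the robot touching nothing.
Of union1, union2, union3, union4 only 2 to 4 are there at a start; the rules pass over those that are not, and their reading is None.
At some moment in a run one of union1, union2, union3, union4 may be knocked a few centimetres aside while the robot is not near it.
It also fails if it takes over 210 s, if anything falls off the work surface, if the arm or the gripper's body presses on something with over 40 N, if the wrist force passes 120 N, or if a joint passes its speed limit or range.

## Working session

There is one attempt and no reset: what is moved stays moved. The work goes in short steps, each a Python script; the robot and the scene stay as the last script left them, time stands still between calls to the robot, and variables do not carry over. Pictures are saved under pics/ and viewed, at most 14 in all, crops included, and the job is handed in when it is done.

```bash
mkdir -p pics; python3 - <<'E'
from workcell import manip, hand, get_image, camera_params, spotter
import cv2,numpy as np
for n in("scene","top"):
    im=get_image(n); cv2.imwrite(f"pics/{n}0.png",cv2.resize(im,(800,600)))
    p=camera_params(n);R=cv2.Rodrigues(np.array(p["rvec"]))[0];print(n,np.round(p["camera_matrix"],1).tolist(),(-R.T@np.array(p["tvec"]).ravel()).round(3),R.round(3).tolist())
    for l in("union1","tester","bolt","spacer"):
        print(l,[(round(float(d["score"]),2),[int(v) for v in d["box"]]) for d in spotter.regions_of(n,l)])
print(manip.get_obs())
E
```

```text
scene [[426.1, 0.0, 255.4], [0.0, 426.1, 196.3], [0.0, 0.0, 1.0]] [ 0.968 -0.36   0.792] [[0.551, 0.834, -0.018], [0.652, -0.444, -0.615], [-0.521, 0.327, -0.789]]
union1 [(0.93, [241, 280, 24, 24]), (0.92, [94, 274, 23, 25]), (0.78, [93, 230, 21, 25]), (0.77, [155, 273, 22, 23]), (0.6, [136, 236, 16, 23])]
tester [(0.71, [266, 106, 201, 155])]
bolt [(0.46, [195, 202, 7, 16]), (0.46, [191, 314, 23, 19])]
spacer [(0.87, [206, 239, 23, 25])]
top [[404.8, 0.0, 254.4], [0.0, 404.8, 191.4], [0.0, 0.0, 1.0]] [ 0.468 -0.072  0.948] [[0.001, -1.0, 0.016], [-0.999, -0.002, -0.048], [0.048, -0.016, -0.999]]
union1 [(0.77, [382, 199, 19, 21]), (0.73, [280, 124, 23, 22]), (0.72, [331, 127, 17, 19]), (0.69, [334, 175, 22, 18]), (0.57, [333, 253, 18, 18]), (0.56, [43, 90, 174, 154]), (0.55, [369, 245, 23, 19]), (0.54, [340, 215, 22, 16]), (0.35, [160, 204, 16, 15])]
tester [(0.73, [38, 93, 83, 86]), (0.56, [46, 88, 172, 153])]
bolt [(0.62, [283, 228, 11, 5])]
spacer [(0.71, [283, 174, 21, 22]), (0.57, [196, 148, 20, 6])]
{'time': 0.5, 'qpos': array([-1.26087424,  0.46860467, -0.04860683,  1.53252694,  0.02412859,
        1.14098447, -0.08225431]), 'dq': array([ 0.00094545, -0.00163223,  0.00097341,  0.00139502, -0.00017549,
        0.0010457 ,  0.00134633]), 'joint_efforts': array([-9.94267930e-05, -5.09689522e+01, -4.69537138e-02, -2.37782121e+01,
        1.07262918e-02,  1.59917839e-03, -3.15855118e-06]), 'position': array([0.22431769, 0.63664653, 0.2313203 ]), 'tcp_rot': array([-3.12614302e-06,  1.68565258e-01,  9.85690495e-01,  3.18926164e-05]), 'force': array([ 0.52723502, -0.36244273,  0.33603243]), 'torque': array([-0.05635912, -0.03515351, -0.02971286]), 'finger_force': 0.0, 'width': 0.0854133058677726}
```

View pics/scene0.png

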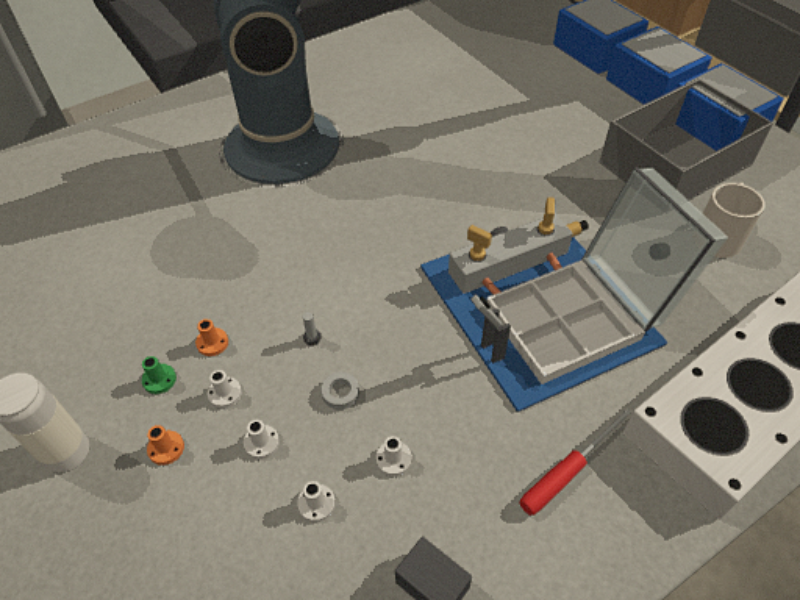

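View pics/top0.png

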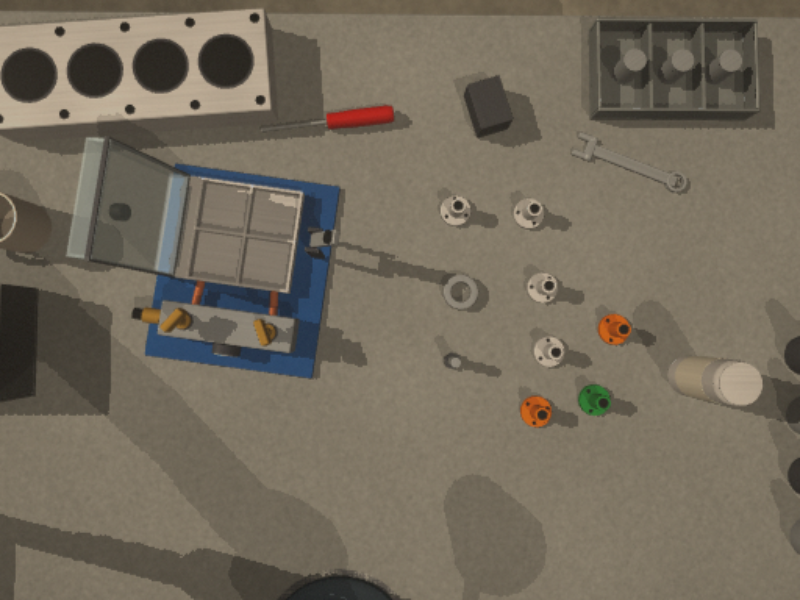

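The four plain aluminium unions are at top (800 px picture) (457,211), (529,213), (543,288) and (549,352). The orange (615,329), (537,411) and green (596,400) ones are the wrong colour, the ring is at (460,291) and the bolt at (454,361). I'll confirm this with an enlarged crop and also enlarge the tester.

```bash
python3 - <<'E'
from workcell import get_image
import cv2,numpy as np
im=get_image("top")
c=cv2.resize(im[112:282,262:422],None,fx=3.5,fy=3.5,interpolation=cv2.INTER_CUBIC);cv2.imwrite("pics/u.png",c)
c=cv2.resize(im[95:245,85:225],None,fx=4,fy=4,interpolation=cv2.INTER_CUBIC);cv2.imwrite("pics/t.png",c)
s=get_image("scene")
c=cv2.resize(s[105:265,265:470],None,fx=3.7,fy=3.7,interpolation=cv2.INTER_CUBIC);cv2.imwrite("pics/ts.png",c)
E
```

```text
(no output)
```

View pics/u.png

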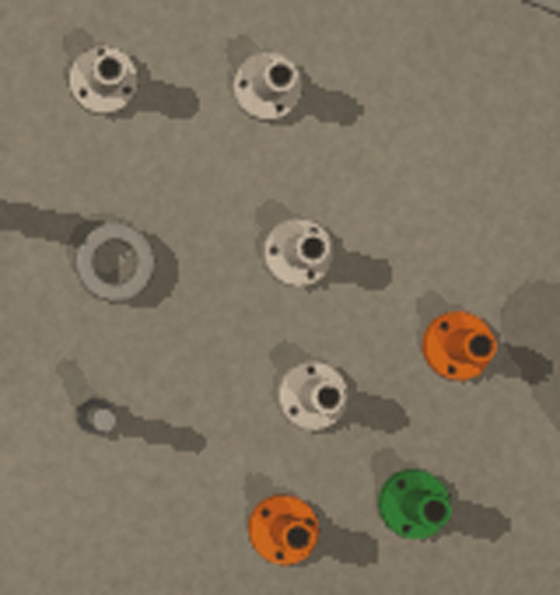

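View pics/t.png

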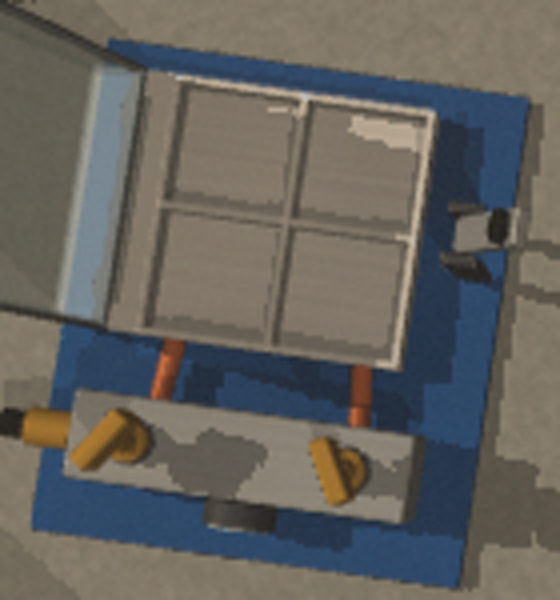

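View pics/ts.png

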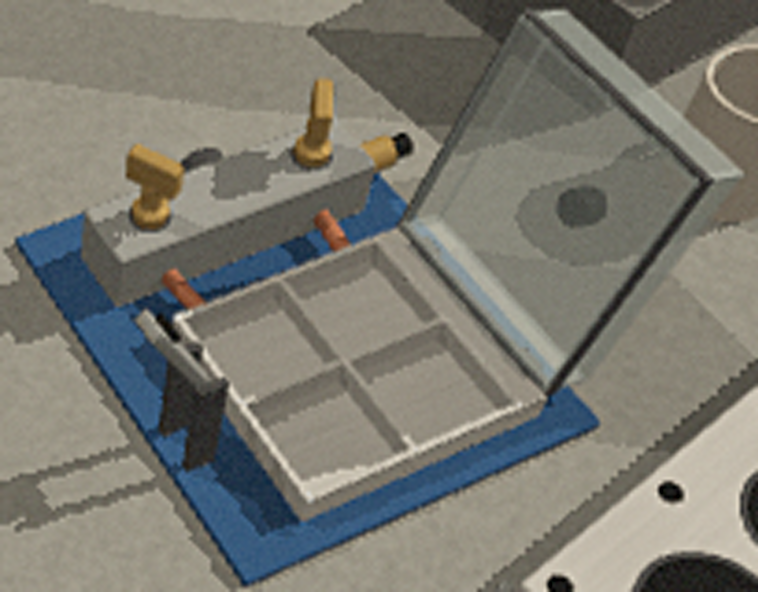

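The crop confirms four white unions at crop (102,79), (267,86), (298,252) and (313,396). The tester crops give clear plate and block corners. Next I fit the tester pose.

```bash
cat > h.py <<'E'
from workcell import manip, hand, get_image, camera_params, spotter
import cv2,numpy as np,json,os
from scipy.optimize import least_squares
from scipy.spatial.transform import Rotation as Ro
def proj(n,P):
    p=camera_params(n)
    return cv2.projectPoints(np.float64(P).reshape(-1,1,3),np.float64(p["rvec"]),np.float64(p["tvec"]),np.float64(p["camera_matrix"]),None)[0].reshape(-1,2)
def ray(n,uv,z):
    p=camera_params(n);R=cv2.Rodrigues(np.float64(p["rvec"]))[0];K=np.float64(p["camera_matrix"])
    c=-R.T@np.float64(p["tvec"]).ravel();d=R.T@np.linalg.solve(K,[uv[0],uv[1],1]);return c+d*(z-c[2])/d[2]
if os.path.exists("tester.json"): TX,TY,TH=json.load(open("tester.json"))
def T(x,y,z,th=None):   # tester mm -> world m
    c,s=np.cos(TH),np.sin(TH);return np.array([TX+(c*x-s*y)/1e3,TY+(s*x+c*y)/1e3,z/1e3])
def down(a):  # tool down, closing axis (tool y) at world angle a
    y=np.array([np.cos(a),np.sin(a),0]);z=np.array([0,0,-1.])
    q=Ro.from_matrix(np.c_[np.cross(y,z),y,z]).as_quat();return q[[3,0,1,2]]
def q7(pos,a):   # choose half turn that keeps the joints nearest mid-range
    best=None
    for k in(0,np.pi):
        q=manip.ik(pos,down(a+k))
        if q is not None and (best is None or abs(q[6])<best[0]): best=(abs(q[6]),a+k)
    return None if best is None else best[1]
def unions():
    im=get_image("top");hsv=cv2.cvtColor(im,cv2.COLOR_BGR2HSV);out=[]
    t=np.linspace(0,6.28,24);M=np.vstack([np.c_[r*np.cos(t),r*np.sin(t),0*t+z] for r,z in((.023,0),(.023,.01),(.011,.046))])
    for d in spotter.regions_of("top","union1"):
        m=d["region"];x,y,w,h=d["box"]
        if max(w,h)>30 or min(w,h)<12: continue
        ys,xs=np.nonzero(m);sat=np.median(hsv[m][:,1]);val=np.median(hsv[m][:,2])
        c=np.array([xs.mean(),ys.mean()]);p=ray("top",c,.015)
        for _ in range(3):
            hm=cv2.moments(cv2.convexHull(np.float32(proj("top",M+[p[0],p[1],0]))))
            e=c-[hm["m10"]/hm["m00"],hm["m01"]/hm["m00"]];p=p+ray("top",c,.015)-ray("top",c-e,.015)
        out.append((round(p[0],4),round(p[1],4),int(sat),int(val),round(float(d["score"]),2)))
    return out
E
python3 - <<'E'
from h import *
import h
tp=[((145,-125,8),(528,98)),((-145,-125,8),(460,588)),((-145,125,8),(33,530)),((145,125,8),(112,40)),((-60,95,55),(78,390)),((-60,-95,55),(418,435)),((-110,-95,55),(408,522)),((-25,-75,30),(400,367)),((125,-75,30),(437,112))]
sp=[((145,-125,8),(245,583)),((145,125,8),(598,424)),((-145,-125,8),(18,240))]
A=np.array([a for a,_ in tp]);B=np.array([b for _,b in tp])/4+[85,95]-.375
C=np.array([a for a,_ in sp]);D=np.array([b for _,b in sp])/3.7+[265,105]-.36
def f(v):
    h.TX,h.TY,h.TH=v
    return np.r_[(proj("top",[T(*a) for a in A])-B).ravel(),(proj("scene",[T(*a) for a in C])-D).ravel()]
r=least_squares(f,[.46,.16,-.15],loss="soft_l1");json.dump(list(r.x),open("tester.json","w"))
print(r.x,f(r.x).round(1).reshape(-1,2).tolist())
for u in unions():print(u)
for c in((102,79),(267,86),(298,252),(313,396)):print("flange",ray("top",np.array(c)/3.5+[262,112]-.36,.01).round(4))
for nm,p in dict(cl=T(-85,60,76),cr=T(-85,-60,76),hood0=T(50,198,143),hoodend=T(50,-60,69),clampend=T(50,-43,80),bay=T(86.5,-36.5,32),bay2=T(13.5,36.5,32)).items():
    print(nm,p.round(3),np.hypot(p[0],p[1]).round(3),[manip.ik(p,down(h.TH+a)) is not None for a in(0,.5,1.1,1.571,2.1,2.6)],[manip.ik(p+[0,0,.12],down(h.TH+a)) is not None for a in(0,1.1,1.571,2.1)])
E
```

```text
[ 0.55638543  0.14218517 -0.13441877] [[1.1, -0.6], [0.5, 0.2], [-0.5, 0.1], [-1.0, -0.7], [-0.4, -0.6], [0.5, -0.2], [-0.3, 0.6], [0.0, 0.5], [0.2, -0.7], [-0.2, 0.1], [0.6, -0.9], [-1.8, -0.8]]
(np.float64(0.5298), np.float64(-0.3026), 52, 158, 0.8)
(np.float64(0.3473), np.float64(-0.2927), 213, 175, 0.79)
(np.float64(0.4695), np.float64(-0.4103), 212, 163, 0.74)
(np.float64(0.6464), np.float64(-0.1735), 51, 156, 0.62)
(np.float64(0.6432), np.float64(-0.2832), 52, 152, 0.55)
(np.float64(0.4351), np.float64(-0.311), 52, 162, 0.55)
(np.float64(0.3637), np.float64(-0.3795), 140, 101, 0.54)
flange [ 0.6467 -0.1723  0.01  ]
flange [ 0.6424 -0.2829  0.01  ]
flange [ 0.5311 -0.3027  0.01  ]
flange [ 0.4354 -0.3117  0.01  ]
cl [0.48  0.213 0.076] 0.525 [True, True, True, True, True, True] [True, True, True, True]
cr [0.464 0.094 0.076] 0.474 [True, True, True, True, True, True] [True, True, True, True]
hood0 [0.632 0.332 0.143] 0.714 [True, True, True, True, True, True] [True, True, True, True]
hoodend [0.598 0.076 0.069] 0.603 [True, True, True, True, True, True] [True, True, True, True]
clampend [0.6   0.093 0.08 ] 0.607 [True, True, True, True, True, True] [True, True, True, True]
bay [0.637 0.094 0.032] 0.644 [True, True, True, True, True, True] [True, True, True, True]
bay2 [0.575 0.177 0.032] 0.601 [True, True, True, True, True, True] [True, True, True, True]
```

```bash
cat >> h.py <<'E'
BAYS=[(86.5,36.5),(86.5,-36.5),(13.5,36.5),(13.5,-36.5)]
def pickplace(u,bay,lift=.30):
    a=q7(T(bay[0],bay[1],40),TH+np.pi/4);q=down(a)
    manip.move_pose([u[0],u[1],.16],q);hand.open_gripper()
    manip.servo_line([u[0],u[1],.020],speed=.12);hand.close(50);w=manip.get_obs()["width"]
    manip.servo_line([u[0],u[1],lift],speed=.3)
    if abs(manip.get_obs()["width"]-.022)>.004: print("grasp?",w,manip.get_obs()["width"]);return False
    p=T(*bay,0);manip.move_pose([p[0],p[1],lift],q)
    manip.servo_line([p[0],p[1],.055],speed=.2)
    c=manip.servo_line([p[0],p[1],.029],speed=.03,threshold=5);z=manip.get_obs()["position"]
    hand.open_gripper();manip.servo_line([p[0],p[1],.25],speed=.25)
    print("placed",bay,c,z.round(4),"w",round(w,4),manip.get_obs()["time"]);return True
def white(): return [u for u in unions() if u[2]<90 and u[3]>130 and u[1]<-.1 and .3<u[0]<.8]
E
python3 - <<'E'
from h import *
p=manip.get_obs()["position"];manip.servo_line([p[0],p[1],.36],speed=.2)
a=q7(T(86.5,36.5,40),TH+np.pi/4)
manip.move_pose([.5298,-.3026,.3],down(a))
pickplace((.5305,-.3026),BAYS[0])
print(white())
cv2.imwrite("pics/a.png",cv2.resize(get_image("scene"),(800,600)))
E
```

```text
placed (86.5, 36.5) True [0.6466 0.1668 0.0323] w 0.0206 14.3
[(np.float64(0.6464), np.float64(-0.1743), 51, 162, 0.8), (np.float64(0.4365), np.float64(-0.3122), 52, 166, 0.73), (np.float64(0.6428), np.float64(-0.2837), 52, 155, 0.68)]
```

View pics/a.png

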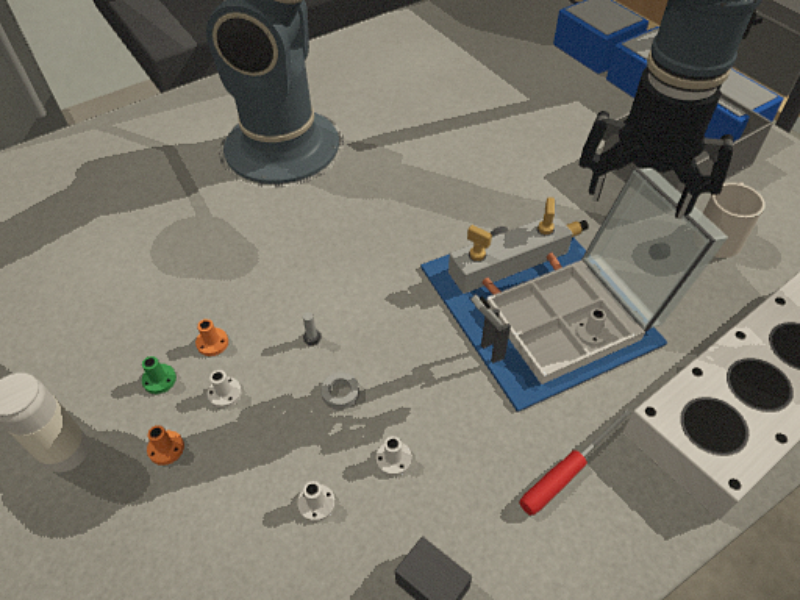

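The union stands upright in the far-left bay at (593,326), and three white ones remain at (222,387), (316,500) and (393,455). I'll place the rest, looking again before each grasp.

```bash
python3 - <<'E'
from h import *
for b in BAYS[1:]:
    w=white() or white()
    print(w)
    u=max(w,key=lambda v:v[0])
    if not pickplace(u,b): break
print(white(),white())
E
```

```text
[(np.float64(0.4368), np.float64(-0.3118), 52, 170, 0.71), (np.float64(0.6414), np.float64(-0.2832), 52, 159, 0.65), (np.float64(0.6452), np.float64(-0.1723), 51, 158, 0.54)]
placed (86.5, -36.5) True [0.6369 0.0945 0.0324] w 0.0203 23.8917
[(np.float64(0.4361), np.float64(-0.3111), 52, 173, 0.89), (np.float64(0.6421), np.float64(-0.2834), 51, 155, 0.8)]
placed (13.5, 36.5) True [0.5743 0.1765 0.0323] w 0.0206 34.125
[]Traceback (most recent call last):
  File "<stdin>", line 5, in <module>
ValueError: max() iterable argument is empty
```

```bash
python3 - <<'E'
from h import *
print(unions());print(unions())
cv2.imwrite("pics/b.png",cv2.resize(get_image("top"),(800,600)))
E
```

```text
[(np.float64(0.3468), np.float64(-0.2915), 216, 185, 0.89), (np.float64(0.3634), np.float64(-0.3792), 145, 104, 0.77), (np.float64(0.6483), np.float64(0.1676), 49, 123, 0.76), (np.float64(0.639), np.float64(0.0945), 49, 132, 0.74), (np.float64(0.575), np.float64(0.1775), 49, 124, 0.68), (np.float64(0.4356), np.float64(-0.3121), 52, 112, 0.59), (np.float64(0.4687), np.float64(-0.4105), 213, 153, 0.57), (np.float64(0.4817), np.float64(0.2399), 168, 113, 0.3)]
[(np.float64(0.364), np.float64(-0.3794), 144, 103, 0.84), (np.float64(0.5748), np.float64(0.1768), 49, 123, 0.75), (np.float64(0.4689), np.float64(-0.4099), 213, 154, 0.75), (np.float64(0.436), np.float64(-0.3122), 52, 111, 0.67), (np.float64(0.6396), np.float64(0.0948), 49, 132, 0.6), (np.float64(0.3462), np.float64(-0.2931), 216, 188, 0.6), (np.float64(0.6475), np.float64(0.1672), 49, 123, 0.57)]
```

View pics/b.png

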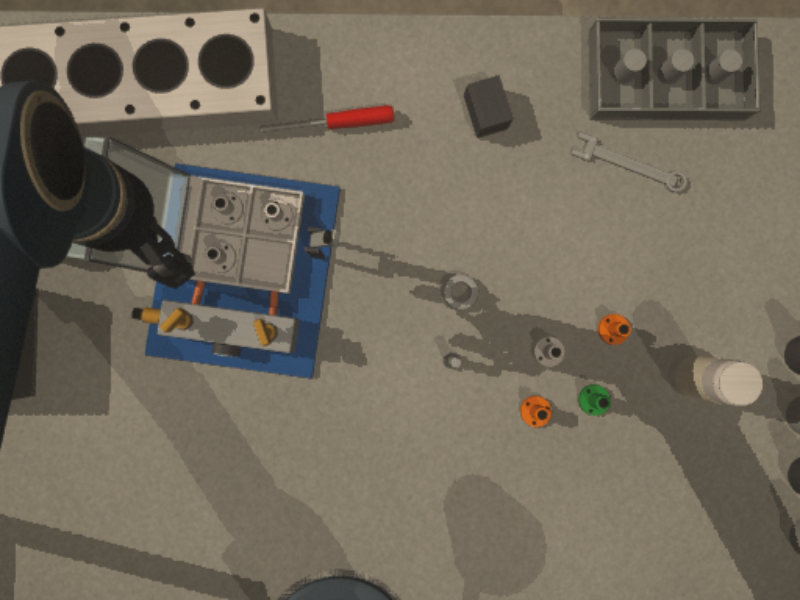

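The fourth union is still in place at (549,351), only shaded by the arm. Three stand centred in their bays.

```bash
sed -i 's/u\[3\]>130/u[3]>90/' h.py; python3 - <<'E'
from h import *
w=white();print(w)
print(pickplace(w[0],BAYS[3]))
p=T(50,0,330);manip.move_pose(p,down(q7(p,TH)))
print([u for u in unions() if u[2]<90])
E
```

```text
[(np.float64(0.436), np.float64(-0.312), 51, 112, 0.78)]
placed (13.5, -36.5) True [0.5646 0.1042 0.0323] w 0.0205 45.1333
True
[(np.float64(0.5759), np.float64(0.1779), 49, 120, 0.9), (np.float64(0.5647), np.float64(0.1056), 48, 131, 0.79), (np.float64(0.6397), np.float64(0.0948), 49, 132, 0.75), (np.float64(0.6584), np.float64(0.159), 49, 124, 0.58)]
```

```bash
python3 - <<'E'
from h import *
hand.close(30)
p=T(50,215,330);a=q7(p,TH);q=down(a)
manip.servo_line(p,q,speed=.25)
manip.servo_line(T(50,215,165),speed=.2)
print("down",manip.get_obs()["force"].round(1))
r=150
for th in np.r_[np.linspace(1.9,.2,14)]:
    s,c=np.sin(th),np.cos(th)
    manip.servo_line(T(50,90-r*c+37*s+11*s,32+r*s+37*c),speed=.09)
    o=manip.get_obs();print(round(th,2),o["force"].round(1),o["position"].round(3))
t=manip.servo_line(T(50,-60,60),speed=.03,threshold=12);o=manip.get_obs();print(t,o["force"].round(1),o["position"].round(4),o["time"])
manip.servo_line(T(50,-60,250),speed=.2)
p=T(-40,200,300);manip.move_pose(p,q)
cv2.imwrite("pics/c.png",cv2.resize(get_image("scene"),(800,600)))
E
```

```text
down [ 0.  -0.4  0.1]
1.9 [0.7 0.3 0.1] [0.631 0.317 0.162]
1.77 [ 0.8  0.4 -0.5] [0.629 0.299 0.172]
1.64 [-0.   0.5 -0.3] [0.626 0.281 0.18 ]
1.51 [-0.8 -0.2  1. ] [0.623 0.261 0.184]
1.38 [-0.2  0.1 -0.4] [0.62  0.241 0.187]
1.25 [ 0.3 -0.1  0.1] [0.618 0.221 0.186]
1.12 [ 0.1 -1.1 -0.5] [0.615 0.201 0.183]
0.98 [ 0.1 -0.2 -0.2] [0.612 0.181 0.177]
0.85 [ 0.1 -0.3  0.3] [0.609 0.162 0.169]
0.72 [ 0.5  0.7 -0.4] [0.607 0.144 0.159]
0.59 [ 0.8 -0.2  0.7] [0.605 0.127 0.146]
0.46 [0.3 0.1 0. ] [0.602 0.112 0.131]
0.33 [-0.2  0.2 -0. ] [0.601 0.099 0.115]
0.2 [-0.7  0.2 -0.2] [0.599 0.088 0.097]
True [-1.7  0.3  8.2] [0.5983 0.0792 0.0691] 55.2
```

View pics/c.png

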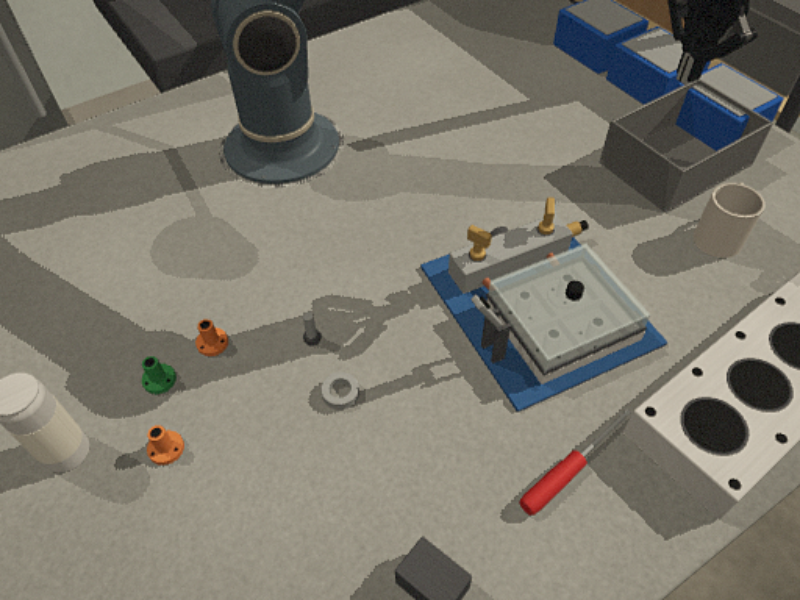

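The hood is shut flat with all four necks showing inside, and the clamp still leans out at (492,330). Clamp next.

```bash
python3 - <<'E'
from h import *
p=T(50,0,330);a=q7(p,TH);q=down(a);manip.move_pose(p,q)
manip.servo_line(T(50,-185,260),speed=.25)
manip.servo_line(T(50,-185,130),speed=.2)
r=62
for th in np.linspace(2.1,.2,12):
    s,c=np.sin(th),np.cos(th)
    manip.servo_line(T(50,-108+r*c-5*s-11*s,78+r*s+5*c),speed=.08)
    o=manip.get_obs();print(round(th,2),o["force"].round(1))
t=manip.servo_line(T(50,-108+r,66),speed=.03,threshold=15);o=manip.get_obs();print(t,o["force"].round(1),o["position"].round(4),o["time"])
manip.servo_line(T(50,-108+r,250),speed=.2)
p=T(50,200,330);manip.move_pose(p,q)
im=get_image("scene");cv2.imwrite("pics/d.png",cv2.resize(im[105:265,265:470],None,fx=3.7,fy=3.7,interpolation=cv2.INTER_CUBIC))
E
```

```text
2.1 [-0.2 -1.2 -0.3]
1.93 [0.4 0.6 0.8]
1.75 [ 0.6 -0.  -0.7]
1.58 [-0.3 -0.7 -0.1]
1.41 [-0.  -0.5  1.5]
1.24 [-0.5  0.2  0.1]
1.06 [ 0.  -0.6 -0.1]
0.89 [ 0.5 -0.8 -0.4]
0.72 [ 0.4 -0.2  0.5]
0.55 [ 0.4  0.5 -1. ]
0.37 [ 0.3 -0.  -0.9]
0.2 [ 0.5  0.2 -0.4]
True [-2.5  1.7  9.5] [0.5997 0.0875 0.0825] 64.3417
```

View pics/d.png

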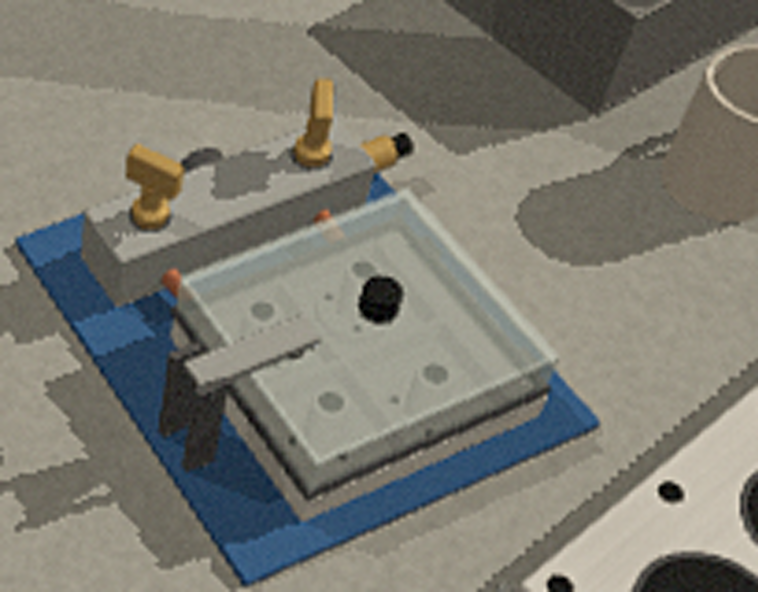

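The clamp lies level on the hood: bar from crop (195,375) to (320,335). Now the left cock: grip, press, then turn with a force loop.

```bash
cat >> h.py <<'E'
def cock(ty,turn,over=0.,F=14):
    c=T(-85,ty,0);hi=np.array([c[0],c[1],.20])
    opts=[]
    for k in(0,np.pi,-np.pi):
        qs=[manip.ik([c[0],c[1],.075],down(TH+t+k)) for t in(turn,0,over)]
        if all(x is not None for x in qs): opts.append((max(abs(x[6]) for x in qs),k))
    k=min(opts)[1];D=lambda t:down(TH+t+k)
    hand.open_gripper();manip.move_pose(hi,D(turn))
    manip.servo_line([c[0],c[1],.075],speed=.12)
    f0=manip.get_obs()["force"][2];hand.close(100);manip.dwell(.2)
    o=manip.get_obs();z0=o["position"][2];z=z0;print("w",o["width"],o["force"].round(1),f0.round(2))
    fz=lambda:np.mean([(manip.dwell(.03),manip.get_obs()["force"][2])[1] for _ in range(2)])-f0
    def press(t):
        nonlocal z
        for _ in range(12):
            f=fz()
            if f<F-2 and z>z0-.012: z-=.0005
            elif f>F+5: z+=.0005
            else: break
            manip.servo_line([c[0],c[1],z],D(t),speed=.02)
    press(turn);way=[turn,over,0] if over else [turn,0]
    for a,b in zip(way,way[1:]):
        for t in np.linspace(a,b,int(np.ceil(abs(b-a)/.08))+1)[1:]:
            manip.servo_line([c[0],c[1],z],D(t),speed=.02);press(t)
            o=manip.get_obs();print(round(t,2),"z %.2f"%((z0-o["position"][2])*1e3),"f %.1f"%(o["force"][2]-f0),"tq %.2f"%o["torque"][2],"t %.1f"%o["time"])
    hand.open_gripper();manip.servo_line(hi,speed=.12)
    print(manip.get_obs()["time"])
E
python3 - <<'E'
from h import *
cock(60,1.15)
E
```

```text
w 0.010402680526805734 [0.3 4.6 1.5] 0.05
1.07 z 5.86 f 11.9 tq 0.01 t 75.3
1.0 z 6.25 f 12.9 tq 0.03 t 76.0
0.92 z 6.43 f 12.3 tq -0.02 t 76.3
0.84 z 6.68 f 14.4 tq 0.01 t 76.9
0.77 z 6.87 f 12.5 tq -0.05 t 77.2
0.69 z 7.01 f 11.8 tq -0.04 t 77.5
0.61 z 7.24 f 14.5 tq 0.06 t 78.2
0.54 z 7.51 f 17.5 tq 0.03 t 78.8
0.46 z 7.75 f 14.8 tq -0.07 t 79.1
0.38 z 7.93 f 13.2 tq -0.02 t 79.4
0.31 z 8.02 f 12.6 tq -0.05 t 79.8
0.23 z 8.17 f 15.5 tq 0.03 t 80.4
0.15 z 8.36 f 14.1 tq 0.03 t 80.7
0.08 z 8.48 f 13.1 tq 0.15 t 81.0
0.0 z 8.55 f 11.5 tq -0.05 t 81.3
83.325
```

```bash
python3 - <<'E'
from h import *
cock(-60,-1.11)
p=T(50,200,330);manip.move_pose(p,down(q7(p,TH)))
im=get_image("scene");a=cv2.resize(im[140:200,290:400],None,fx=7,fy=7,interpolation=cv2.INTER_CUBIC)[:,:770]
im=get_image("top");b=cv2.resize(im[180:232,90:200],None,fx=7,fy=7,interpolation=cv2.INTER_CUBIC)
v=np.vstack([a,b]);s=590/v.shape[0];cv2.imwrite("pics/e.png",cv2.resize(v,None,fx=s,fy=s))
# predicted wing-top centre and ends, press 0 and 8 mm
for ty in(60,-60):
  for pr in(0,8):
    for n,(x0,y0) in(("scene",(290,140)),("top",(90,180))):
      P=(proj(n,[T(-85,ty+d,107-pr) for d in(-18,18)])-[x0,y0])*7*s+([0,0] if n=="scene" else [0,420*s]);print(ty,pr,n,P.round().tolist())
E
```

```text
w 0.010428125257404752 [-0.6  4.8  1.2] -0.27
-1.03 z 5.71 f 13.3 tq -0.02 t 91.1
-0.95 z 6.06 f 13.4 tq 0.00 t 91.7
-0.87 z 6.55 f 13.9 tq -0.03 t 92.3
-0.79 z 6.98 f 15.1 tq 0.05 t 93.0
-0.71 z 7.33 f 16.0 tq -0.08 t 93.6
-0.63 z 7.57 f 12.3 tq 0.07 t 93.9
-0.56 z 7.82 f 15.9 tq -0.02 t 94.5
-0.48 z 8.03 f 12.8 tq -0.11 t 94.9
-0.4 z 8.24 f 16.1 tq 0.04 t 95.5
-0.32 z 8.45 f 13.7 tq -0.03 t 95.8
-0.24 z 8.53 f 15.9 tq 0.02 t 96.4
-0.16 z 8.50 f 16.7 tq -0.02 t 96.8
-0.08 z 8.52 f 16.3 tq -0.08 t 97.1
0.0 z 8.52 f 16.4 tq -0.09 t 97.4
99.375
60 0 scene [[288.0, -37.0], [358.0, -62.0]]
60 0 top [[150.0, 452.0], [59.0, 439.0]]
60 8 scene [[286.0, -23.0], [355.0, -49.0]]
60 8 top [[156.0, 452.0], [66.0, 440.0]]
-60 0 scene [[47.0, 53.0], [121.0, 25.0]]
-60 0 top [[454.0, 493.0], [363.0, 481.0]]
-60 8 scene [[46.0, 66.0], [119.0, 39.0]]
-60 8 top [[457.0, 493.0], [367.0, 481.0]]
```

View pics/e.png

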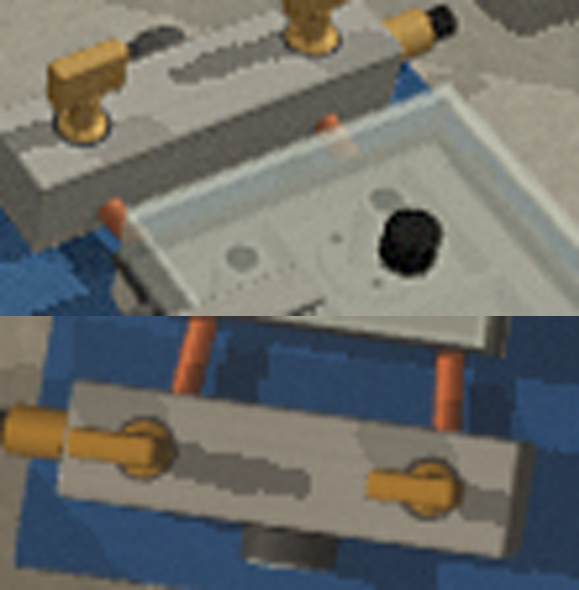

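Both wings look in line with the block: top crop left (68,440)-(155,452), right (367,483)-(455,490). Both also look lowered. I'll check the depth with a light touch on each wing top, expecting about 107 minus 8.5 mm.

```bash
python3 - <<'E'
from h import *
hand.close(30)
for ty in(60,-60):
    p=T(-85,ty,150);a=q7(p,TH+np.pi/2);manip.move_pose(p+[0,0,.1],down(a));manip.servo_line(T(-85,ty,112),speed=.1)
    t=manip.servo_line(T(-85,ty,95),speed=.01,threshold=4);print(t,manip.get_obs()["position"].round(4))
    manip.servo_line(p+[0,0,.1],speed=.2)
p=T(50,200,330);manip.move_pose(p,down(q7(p,TH)))
im=get_image("top");m=cv2.inRange(cv2.cvtColor(cv2.resize(im,None,fx=4,fy=4,interpolation=cv2.INTER_CUBIC),cv2.COLOR_BGR2HSV),(10,120,120),(30,255,255))
for ty in(60,-60):
    c=proj("top",[T(-85,ty,98)])[0]*4
    w=np.zeros_like(m);x,y=c.astype(int);w[y-30:y+31,x-36:x+22]=m[y-30:y+31,x-36:x+22]
    pts=np.argwhere(w)[:,::-1];print(len(pts),cv2.minAreaRect(np.float32(pts)),c)
cv2.imwrite("pics/f.png",cv2.resize(im[180:232,90:200],None,fx=7,fy=7,interpolation=cv2.INTER_NEAREST))
d=proj("top",[T(-85,60,98),T(-85,-60,98)]);print("block slope deg",np.degrees(np.arctan2(*(d[1]-d[0])[::-1])))
E
```

```text
True [0.4804 0.2129 0.0988]
True [0.4641 0.0941 0.0982]
1286 ((437.6002502441406, 817.5643920898438), (61.256553649902344, 38.991127014160156), 6.115502834320068) [445.02417558 818.48097049]
1311 ((666.0, 851.5), (37.0, 56.0), 90.0) [673.26429976 849.54820267]
block slope deg 7.751260565837703
```

View pics/f.png

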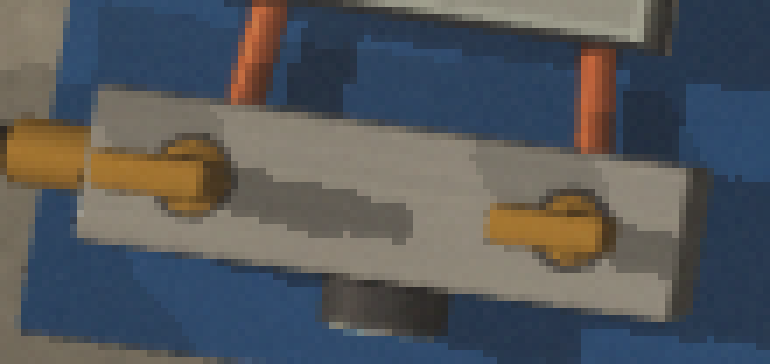

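Touch heights of 98.8 and 98.2 mm mean both cocks are over 8 mm down, and both wings run parallel to the block in the crop. The arm is clear, so I'm handing in.

```bash
python3 -c "
from workcell import manip
print(manip.get_obs()['time']);print(manip.job_done())"
```

```text
112.225
the job is handed in; nothing more can be done
None
```

I handed the job in at 112 s: all four unions stand in their own bays, the hood is shut with the clamp level on it, and both cocks are in line with the block and about 8 mm down; the bolt and ring were left alone.

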